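# Seat the monitor-stand neck on its keyed swivel

## Robot

A 6-joint arm with a two-finger parallel gripper is mounted at the origin on the work surface. World frame = base frame: x ahead of the robot, y to its left, z up, the work surface at z = 0. Lengths are in m, angles in rad, forces in N, time in s.
With the tool pointing down it reaches from about 0.3 to 0.75 m from the base axis. Payload 8.5 kg.
Tool frame: the origin (TCP) lies midway between the tips of the shut fingers; the grasp point (between the pads) lies 19 mm behind it (env.tcp_to_grasp is the distance from the TCP to the grasp point, in m); z points along the fingers, y is the line along which they close (so a half turn about z gives the same grasp; the last joint's range is limited). The gripper opens to 85 mm and grips with 20 to 120 N. Pads are 22 mm wide; open, the fingers measure 114 mm over their backs; the gripper's body (76 mm by 85 mm) begins 54 mm behind the grasp point. The pads swing forward as they close: fully open they stand 13 mm farther back than shut.
Start: joints at [1.105, 0.381, 1.297, -0, 1.464, -0.215], TCP at [0.136, 0.533, 0.231] pointing down, gripper open.
Joint ranges: [-3.11, 3.11], [-0.89, 2.33], [0.22, 2.48], [-1.42, 4.56], [0.17, 2.85], [-2.88, 2.88]. Speed limits (rad/s): [2.39, 2.39, 3.14, 3.14, 3.14, 3.14].

## Interface

Orientations are given as [roll, pitch, yaw] about the fixed x, y, z axes, in that order (R = Rz(yaw) Ry(pitch) Rx(roll)).
In Python, from plant import env, cams, ticket gives the robot as it stands.
- The arm moves only by the tool carry_out, never from a script. Its arguments are lists of equal length, an entry for each row: "travel": the shift along the tool's x, y, z in mm, a list of three; "angular": the turn, a rotation vector about the tool's x, y, z in degrees, a list of three. A call has 1 to 12 rows; each row shifts and turns the commanded pose from where the row before left it, along the tool's axes as they then stand; what a row does not reach is not made up. A row lasts 1/10 s, in which the tool goes at most 50 mm and 8.59 degrees, less where a joint would pass 70% of its speed; a pose out of reach is approached as far as the arm can. A call with a gripper value outside its range is refused whole. "fingers" is the finger opening in mm, from 0 to 85.4, set as the call begins (left out, the last holds). The fingers move at their own pace and stop on an object; the grip force is fixed at half the most. Time passes only in rows, so rows that do not move let the fingers close. It gives the time, the measured TCP pose, the force, the opening and the grip force at its end, in the units of the state.
- env.get_obs(): the state, without advancing time (a new reading comes with each control period).
- cams.read_camera(name): name is "side" or "top"; returns the picture (480x640x3 uint8, red, green, blue); there is no depth.
- cams.calibration(name): a dict with "intrinsics" (3x3 intrinsics, pixels), "k1" (the pictures are not rectified: a ray, as slopes to the right and down, at radius r is drawn at 1 + k1 r^2 times it, then the intrinsics apply), "extrinsics" (4x4, takes a point from world to camera coordinates). Camera axes: x right, y up, looking along -z (the intrinsics and any distortion apply to the point x, -y, -z); pixel columns grow to the right and rows downward; lengths in m; the calibration is good to about 2 mm. A picture is of the moment at which its call begins. calibration takes no time and is no camera call.
- ticket.close_job(): hands the job in; it is judged then, once.
The state is a dict: "time": time; "joint_positions": joint angles; "qd": joint speeds; "joint_torque": joint torques, N m; "eef_pos": TCP position; "tcp_rot": TCP orientation; "wrist_force": force on the tool from outside, world axes, zero at the start; "ft_torque": the same for the moment, N m; "gripper_width": finger opening in m; "grasp_force": force on a finger pad.
Only numpy, scipy, OpenCV 4.12 (cv2) and the standard library are available. Lean on these libraries where they do the work, as an engineer would, in place of code of your own. Each camera call takes 0.05 s, during which the arm holds its last target. There are 200 camera calls.

## Task

Stand the loose monitor-stand neck in the round hub of its base, pressing only lightly while you turn it to feel for where the notch in its foot fits over the key of the stiff swivel inside, so that it drops fully home. Then, with the neck seated, turn neck and swivel together until the neck's notch points straight to the front of the base (the side with the raised bar), and let go, leaving it upright. Handle only the neck: never force it, keep the gripper off the base, and leave the mug, the mouse and the stapler where they are.

Things in the scene. Friction and masses are not known exactly. Their poses are not given: they have to be found in the camera images.
- neck: Loose monitor-stand neck, 0.35 kg, upright. Foot: aluminium disc 80 mm diameter, 18 mm thick, with one notch through its full thickness at its +x side, 12 mm wide, from 24 mm off the axis to the rim. Centred on it a black column 30 (x) by 24 (y) mm, top at 125 mm. Origin: centre of the foot's underside; z up, x towards the notch.
- base: Monitor-stand base screwed to the desk, immovable: black round plate 170 mm diameter, 10 mm thick, in its middle a grey ring (hub), 83 mm bore flaring to 91 mm at its mouth, 99 mm outer diameter, top 28.5 mm above the desk, holding a steel swivel disc. Origin: centre of the underside, on the desk; z up; x points to its front, where a raised bar 40 mm long lies 70 mm from the centre.
- hub_floor (a point): On the base's axis, 12 mm above the desk, upper face of the swivel, where a foot fully home rests. One key stands 9 mm above it, 9 mm wide, 28 to 39 mm off the axis. The key starts anywhere from 0.25 to 1.3 rad clockwise (from above) of the base's x, and is not measured (axes here are the base's). In the notch it has about 0.045 rad of play either way.
- hub_mouth (a point): Centre of the hub's open top, 28.5 mm above the desk; the mouth is a 35-degree funnel 5.5 mm deep. A foot off the key rests on it, underside 21 mm above the desk. The swivel turns about z from 1.5 rad clockwise to 0.35 rad counter-clockwise of the front, with 0.25 N m of friction, and stays where left; pressing on the key with over 10 N may drag it along, with over 35 N may break it.
- mug: Blue mug, 80 mm diameter, 95 mm high, bystander. Origin: centre of its underside.
- mouse: Black computer mouse, 105 by 60 by 33 mm, bystander. Origin: centre of its underside.
- stapler: Grey desk stapler lying along its x, 140 by 36 by 55 mm, bystander. Origin: centre of its underside.
Not all that is in view belongs to the job. Several things have the shape of the neck; the one meant has the colours described above. There is more than one size of the base; the job needs the smaller.

How it is judged:
On the way:
1. the neck is fully home on the swivel's key, upright in the hub (z of neck in the frame of base below 0.0145 m and horizontal distance between neck and base below 0.006 m and angle between neck's own z axis and vertical below 0.06 rad), for 0.2 s.
At the end, for the whole second after the job is handed in: The neck stands released and at rest in the hub, upright within 0.06 rad, centred within 6 mm, its underside less than 14.5 mm above the desk (fully home is 12 mm), its x axis within 0.1 rad of the base's x axis (all of step 1 and angle between the x axis of neck and the x axis of base, either way round below 0.1 rad and linear speed of neck below 0.02 m/s and contact force between the fingers and neck below 0.1 N); the robot touches nothing.
It fails at once if the neck is pressed or turned against the base with more than 35 N (contact force between neck and base above 35 N).
It fails at once if the robot touches the base (contact force between any of the fingers, the arm and base above 1 N).
It fails at once if a bystander is moved more than 20 mm (distance of any of mug, mouse, stapler from where it was at the start of the episode above 0.02 m).
It also fails if it takes over 58 s, if anything falls off the work surface, if the arm or the gripper's body presses on something with over 40 N, if the wrist force passes 120 N, or if a joint passes its speed limit or range.

## Working session

There is one attempt and no reset: what is moved stays moved. The work goes in short steps, Python scripts to look and compute and a tool call to move; the robot and the scene stay as the last step left them, time stands still between calls to the robot, and variables do not carry over. Pictures are saved under pics/ and viewed, at most 10 in all, crops included, and the job is handed in when it is done.

Besides the shell and the picture viewer there is one more tool, called after ">>>" as a command line: name --argument value ..., lists and objects as JSON in quotes. carry_out: Moves the arm, as the interface text tells. Its arguments: {"type":"object","properties":{"travel":{"type":"array","items":{"type":"array","items":{"type":"number"}}},"angular":{"type":"array","items":{"type":"array","items":{"type":"number"}}},"fingers":{"type":"number"}},"required":["travel","angular"]}

```bash
mkdir -p pics; ls; python3 - <<'E'
from plant import env,cams,ticket
import cv2
for n in("top","side"):
    cv2.imwrite(f"pics/{n}0.png",cams.read_camera(n)[:,:,::-1]); c=cams.calibration(n); print(n,c)
o=env.get_obs(); print(o)
E
```

```text
pics
top {'intrinsics': array([[437.11504078,   0.        , 325.32611326],
       [  0.        , 437.11504078, 246.20207475],
       [  0.        ,   0.        ,   1.        ]]), 'k1': -0.025439149310938054, 'extrinsics': array([[-0.01721553, -0.99980979, -0.00916558,  0.03308018],
       [ 0.99337192, -0.0181452 ,  0.11350319, -0.63738499],
       [-0.11364791, -0.00715081,  0.99349535, -1.02621462],
       [ 0.        ,  0.        ,  0.        ,  1.        ]])}
side {'intrinsics': array([[459.58305118,   0.        , 313.3502325 ],
       [  0.        , 459.58305118, 237.70091998],
       [  0.        ,   0.        ,   1.        ]]), 'k1': -0.11507268036006617, 'extrinsics': array([[-0.96708007, -0.25400766, -0.01537018,  0.61426172],
       [ 0.19281206, -0.77083053,  0.60716044, -0.13250071],
       [-0.16607121,  0.58420921,  0.79443059, -0.91086906],
       [ 0.        ,  0.        ,  0.        ,  1.        ]])}
{'time': 0.1, 'joint_positions': array([ 1.10471107e+00,  3.81105267e-01,  1.29813523e+00, -2.04581872e-05,
        1.46358760e+00, -2.15298833e-01]), 'qd': array([ 0.00053048, -0.00285343, -0.00238812, -0.00135977, -0.00012785,
        0.0003273 ]), 'joint_torque': array([ 4.83654716e-03, -4.49216759e+01, -2.31654882e+01, -1.44760679e-04,
        3.70422495e-03, -6.48550576e-05]), 'eef_pos': array([0.1363823 , 0.5325628 , 0.23080283]), 'tcp_rot': array([-3.14038138e+00, -2.44071670e-04,  2.89080828e+00]), 'wrist_force': array([-0.21921911,  0.688942  ,  0.35629641]), 'ft_torque': array([ 0.04797737, -0.01807636, -0.00558259]), 'grasp_force': 0.0, 'gripper_width': 0.08525742773836409}
```

View pics/top0.png

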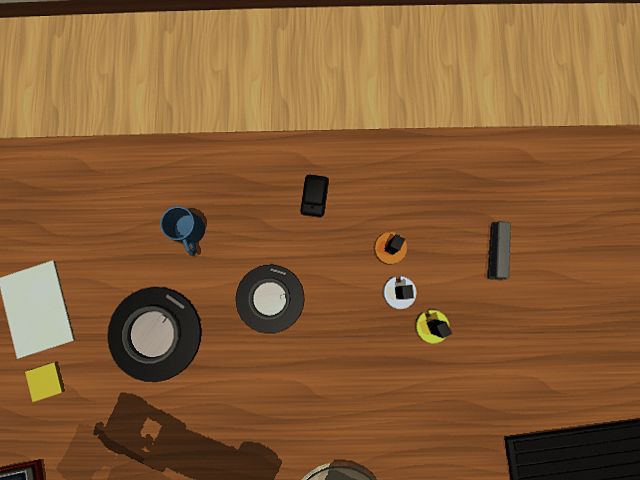

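View pics/side0.png

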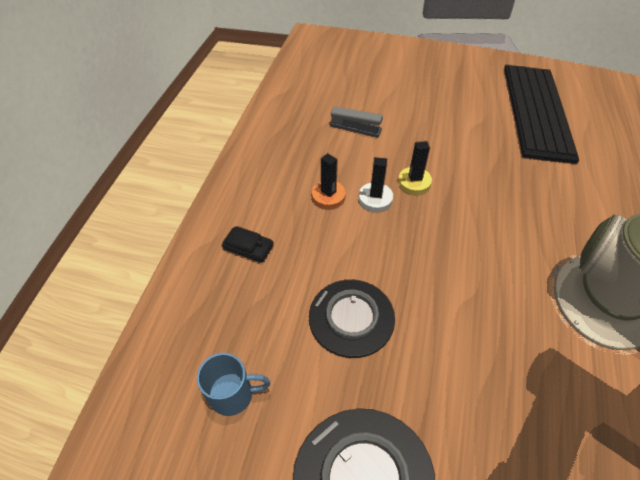

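Neck candidates in the top view are the orange foot (390,248), the silver foot (400,292) and the yellow foot (434,327). I choose the silver one. Base candidates are the large one (154,334) and the small one (270,298). I choose the small one, which has its bar at about (278,270). I'll check both in a close crop.

```bash
python3 - <<'E'
import cv2,numpy as np
t=cv2.imread("pics/top0.png");s=cv2.imread("pics/side0.png")
def c(i,x,y,w,h): return cv2.resize(i[y:y+h,x:x+w],(400,300),interpolation=cv2.INTER_CUBIC)
a=np.vstack([np.hstack([c(t,370,262,64,48),c(t,222,262,100,75)]),np.hstack([c(s,336,150,80,60),c(s,300,275,100,75)])])
cv2.imwrite("pics/crop0.png",a)
E
```

```text
(no output)
```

View pics/crop0.png

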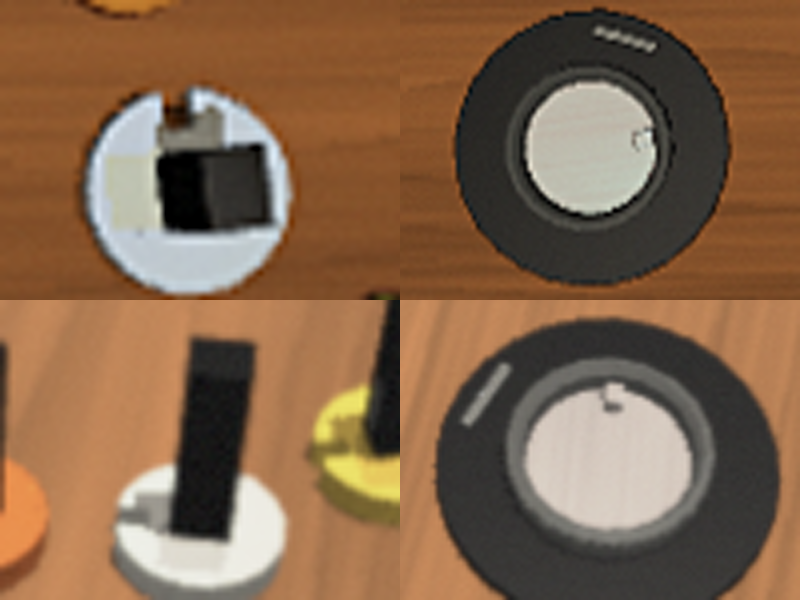

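The crop confirms both choices. The silver foot is centred at top (400.1,292.7), with its notch at (398.3,278). The small base is centred at (270.1,299.1), with the bar at (278.2,271.8) and the key at about (282.7,296.5).

```bash
cat > h.py <<'E'
import numpy as np,cv2
from plant import env,cams,ticket
def w(n,u,v,z):
    c=cams.calibration(n);E=c["extrinsics"]
    p=cv2.undistortPoints(np.array([[[u,v]]],float),c["intrinsics"],np.array([c["k1"],0,0,0,0.]))[0,0]
    R,t=E[:3,:3],E[:3,3]; o=-R.T@t; d=R.T@np.array([p[0],-p[1],-1]); return o+d*(z-o[2])/d[2]
def px(n,P):
    c=cams.calibration(n);E=c["extrinsics"];q=E[:3,:3]@np.array(P,float)+E[:3,3]
    a=np.array([q[0],-q[1]])/-q[2]; a=a*(1+c["k1"]*(a@a)); return c["intrinsics"][:2,:2]@a+c["intrinsics"][:2,2]
def blob(m):
    k,l,s,c=cv2.connectedComponentsWithStats(m.astype(np.uint8));return l,s,c
E
python3 - <<'E'
from h import *
np.set_printoptions(precision=4,suppress=True)
f=w("top",400.1,292.7,.018);n=w("top",398.3,278,.018);print("foot",f,w("side",376,193,.018),"notch",n,np.arctan2(*(n-f)[1::-1]))
# ellipse-based foot fit: white pixels hull
for nme,(u,v) in dict(top=(392,300),side=(376,206)).items():
    im=cv2.imread(f"pics/{nme}0.png");hsv=cv2.cvtColor(im,cv2.COLOR_BGR2HSV)
    m=np.zeros(im.shape[:2],np.uint8);m[v-40:v+40,u-30:u+40]=((hsv[...,1]<70)&(hsv[...,2]>130))[v-40:v+40,u-30:u+40]
    l,s,c=blob(m);i=1+np.argmax(s[1:,4]);h=cv2.convexHull(np.argwhere(l==i)[:,::-1].astype(np.float32));print(nme,s[i],cv2.fitEllipse(h))
b=w("top",270.1,299.1,.01);r=w("top",278.2,271.8,.013);k=w("top",282.7,296.5,.021);print("base",b,"bar",r,r-b,np.arctan2(*(r-b)[1::-1]),"key",k,np.arctan2(*(k-b)[1::-1]))
r=w("side",321.75,298.5,.013);k=w("side",353,298,.021);print("side",r,k)
im=cv2.imread("pics/top0.png");g=im.max(2);m=np.zeros(g.shape,np.uint8);m[255:340,225:315]=g[255:340,225:315]<85
l,s,c=blob(m);i=1+np.argmax(s[1:,4]);h=cv2.convexHull(np.argwhere(l==i)[:,::-1].astype(np.float32));e=cv2.fitEllipse(h);print(s[i],e,w("top",*e[0],.008))
im=cv2.imread("pics/side0.png");g=im.max(2);m=np.zeros(g.shape,np.uint8);m[272:362,300:405]=g[272:362,300:405]<85
l,s,c=blob(m);i=1+np.argmax(s[1:,4]);h=cv2.convexHull(np.argwhere(l==i)[:,::-1].astype(np.float32));e=cv2.fitEllipse(h);print(s[i],e,w("side",*e[0],.008))
E
```

```text
foot [ 0.5224 -0.1587  0.018 ] [ 0.5251 -0.163   0.018 ] notch [ 0.5583 -0.1556  0.018 ] 0.08684212981281261
top [384 276  33  33 530] ((399.83599853515625, 292.1514587402344), (32.07551956176758, 32.91448211669922), 161.09933471679688)
side [359 183  34  25 497] ((375.81378173828125, 195.1480712890625), (25.321199417114258, 35.249393463134766), 99.20977783203125)
base [0.5123 0.1602 0.01  ] bar [0.579  0.1395 0.013 ] [ 0.0667 -0.0207  0.003 ] -0.30073920576157537 key [0.5181 0.1279 0.021 ] -1.3918100069919366
side [0.5806 0.1409 0.013 ] [0.5199 0.1292 0.021 ]
[ 236  264   69   70 2831] ((269.5159606933594, 298.5555725097656), (68.28045654296875, 69.41205596923828), 50.467079162597656) [0.5136 0.1619 0.008 ]
[ 309  280   86   78 3279] ((351.2986145019531, 318.4898986816406), (77.65776062011719, 85.78648376464844), 99.06121063232422) [0.5146 0.1675 0.008 ]
```

```bash
cat >> h.py <<'E'
from scipy.spatial.transform import Rotation as Ro
def go(P,yaw,tilt=True):
    """rotation (deg, tool) to reach vertical tool of given yaw, then shift (mm) in the turned tool axes; and shift in present axes"""
    o=env.get_obs();R0=Ro.from_euler("xyz",o["tcp_rot"]);R1=Ro.from_euler("xyz",[np.pi,0,yaw])
    d=(np.array(P)-o["eef_pos"])*1000
    print("t",o["time"],"turn",np.degrees((R0.inv()*R1).as_rotvec()).round(2),"shift after turn",R1.inv().apply(d).round(2),"shift now",R0.inv().apply(d).round(2))
E
python3 -c "
from h import *
go((.524,-.160,.20),3.23)
print(w('top',399.84,292.15,.016),w('side',375.8,194,.014))"
```

```text
t 0.1 turn [ -0.07  -0.03 -19.43] shift after turn [-324.96 -724.08   30.8 ] shift now [-547.37 -574.67   31.37]
[ 0.5237113 -0.1584783  0.016    ] [ 0.52529278 -0.16342856  0.014     ]
```

>>> carry_out --travel '[[0, 0, 0], [0, 0, 0], [0, 0, 0], [-18, -40, 0], [-18, -40, 0], [-18, -40, 0], [-18, -40, 0], [-18, -40, 0], [-18, -40, 0], [-18, -40, 0], [-18, -40, 0], [-18, -40, 0]]' --angular '[[0, 0, -6.5], [0, 0, -6.5], [0, 0, -6.5], [0, 0, 0], [0, 0, 0], [0, 0, 0], [0, 0, 0], [0, 0, 0], [0, 0, 0], [0, 0, 0], [0, 0, 0], [0, 0, 0]]' --fingers 85

```text
time: 1.3
eef_pos: [0.3304, 0.1871, 0.2313]
tcp_rot: [3.142, -0.0, -3.052]
wrist_force: [1.0, 1.6, 0.7]
gripper_width: 0.0852
grasp_force: 0.0
```

>>> carry_out --travel '[[-18, -40, 0], [-18, -40, 0], [-18, -40, 5], [-18, -40, 5], [-18, -40, 5], [-18, -40, 5], [-18, -40, 5], [-18, -40, 5], [-18, -40, 0], [0, 0, 0], [0, 0, 0]]' --angular '[[0, 0, 0], [0, 0, 0], [0, 0, 0], [0, 0, 0], [0, 0, 0], [0, 0, 0], [0, 0, 0], [0, 0, 0], [0, 0, 0], [0, 0, 0], [0, 0, 0]]'

```text
time: 2.4
eef_pos: [0.5234, -0.1557, 0.2005]
tcp_rot: [3.14, -0.001, -3.053]
wrist_force: [-0.8, 1.1, 0.5]
gripper_width: 0.0847
grasp_force: 0.0
```

```bash
python3 -c "
from h import *
go((.524,-.160,.076),3.23)
cv2.imwrite('pics/top1.png',cams.read_camera('top')[:,:,::-1])
i=cv2.imread('pics/top1.png')[225:345,340:500];j=cams.read_camera('side')[100:220,290:450,::-1]
cv2.imwrite('pics/c1.png',cv2.resize(np.hstack([i,j]),(800,300),interpolation=cv2.INTER_CUBIC))"
```

```text
t 2.4 turn [ 0.06 -0.08 -0.  ] shift after turn [ -0.24  -4.29 124.54] shift now [ -0.41  -4.43 124.53]
```

View pics/c1.png

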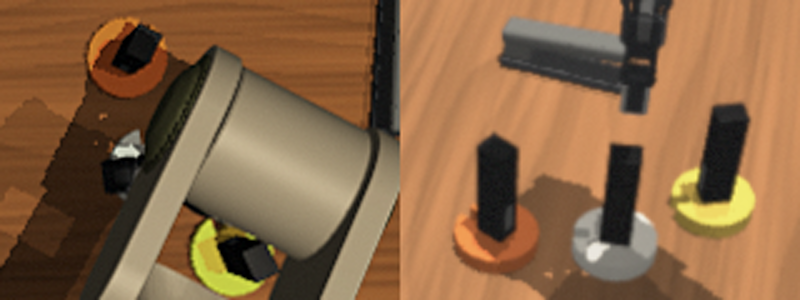

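The gripper hangs over the silver neck, whose column top is at about side (380,160). The neighbouring necks are clear of it. Descending.

>>> carry_out --travel '[[0, -4, 0], [0, 0, 20], [0, 0, 20], [0, 0, 20], [0, 0, 20], [0, 0, 20], [0, 0, 15], [0, 0, 9], [0, 0, 0]]' --angular '[[0, 0, 0], [0, 0, 0], [0, 0, 0], [0, 0, 0], [0, 0, 0], [0, 0, 0], [0, 0, 0], [0, 0, 0], [0, 0, 0]]'

```text
time: 3.4
eef_pos: [0.5235, -0.1588, 0.0767]
tcp_rot: [3.141, -0.001, -3.051]
wrist_force: [0.0, -0.0, 0.5]
gripper_width: 0.0849
grasp_force: 0.0
```

>>> carry_out --travel '[[0, 0, 0], [0, 0, 0], [0, 0, 0], [0, 0, 0], [0, 0, 0], [0, 0, 0], [0, 0, 0], [0, 0, 0]]' --angular '[[0, 0, 0], [0, 0, 0], [0, 0, 0], [0, 0, 0], [0, 0, 0], [0, 0, 0], [0, 0, 0], [0, 0, 0]]' --fingers 10

```text
time: 4.2
eef_pos: [0.5241, -0.1593, 0.0776]
tcp_rot: [-3.141, 0.0, -3.052]
wrist_force: [0.1, 2.1, 5.6]
gripper_width: 0.0231
grasp_force: 63.0
```

>>> carry_out --travel '[[0, 0, -10], [0, 0, -25], [0, 0, -25], [-2, 30, 0], [-2, 40, 0], [-2, 40, 0], [-2, 40, 0], [-2, 40, 0], [-2, 40, 0], [-2, 40, 0], [-2, 30, 0], [-2, 20, 0]]' --angular '[[0, 0, 0], [0, 0, 0], [0, 0, 0], [0, 0, 0], [0, 0, 0], [0, 0, 0], [0, 0, 0], [0, 0, 0], [0, 0, 0], [0, 0, 0], [0, 0, 0], [0, 0, 0]]'

```text
time: 5.4
eef_pos: [0.5126, 0.163, 0.1374]
tcp_rot: [3.142, -0.001, -3.05]
wrist_force: [0.8, -0.7, -2.5]
gripper_width: 0.0236
grasp_force: 62.1
```

>>> carry_out --travel '[[0, 0, 0], [0, 0, 0], [0, 0, 0], [0, 0, 0], [0, 0, 0], [0, 0, 0], [0, 0, 0], [0, 0, 0], [0, 0, 0], [0, 0, 0], [0, 0, 0], [0, 0, 0]]' --angular '[[0, 0, 7], [0, 0, 8.5], [0, 0, 8.5], [0, 0, 8.5], [0, 0, 8.5], [0, 0, 8.5], [0, 0, 8.5], [0, 0, 8.5], [0, 0, 8.5], [0, 0, 7], [0, 0, 2], [0, 0, 0]]'

```text
time: 6.6
eef_pos: [0.5131, 0.1609, 0.1373]
tcp_rot: [-3.141, 0.0, 1.765]
wrist_force: [0.2, -0.5, -3.0]
gripper_width: 0.0236
grasp_force: 62.1
```

```bash
python3 -c "
from h import *
go((.513,.161,.1376),1.75)
i=cams.read_camera('top')[:,:,::-1];j=cams.read_camera('side')[:,:,::-1]
cv2.imwrite('pics/top2.png',i);cv2.imwrite('pics/side2.png',j)
cv2.imwrite('pics/c2.png',cv2.resize(np.hstack([i[250:350,220:320],j[250:350,300:400]]),(800,400),interpolation=cv2.INTER_CUBIC))"
```

```text
t 6.6 turn [-0.04  0.01  0.85] shift after turn [ 0.16 -0.05 -0.31] shift now [ 0.16 -0.05 -0.31]
```

View pics/c2.png

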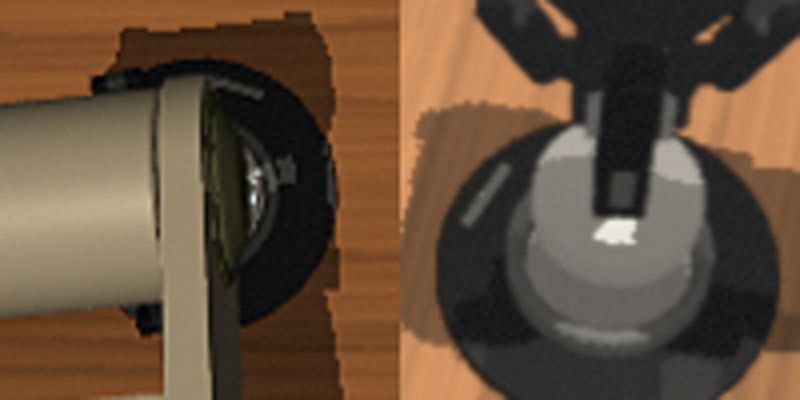

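```bash
python3 - <<'E'
from h import *
j=cv2.imread('pics/side2.png');k=cv2.imread('pics/side0.png')
def draw(im,C,r,col):
    p=np.array([(px('side',(C[0]+r*np.cos(a),C[1]+r*np.sin(a),C[2]))-[300,250]+.5)*8-.5 for a in np.linspace(0,6.283,60)])
    cv2.polylines(im,[np.int32(p)],True,col,1)
def up(i): return cv2.resize(i[250:350,300:400],(800,800),interpolation=cv2.INTER_CUBIC)
A=up(k);B=up(j)
b=(.513,.161)
for im in(A,B):
    draw(im,(*b,.0285),.0495,(0,0,255));draw(im,(*b,.01),.085,(0,255,0));draw(im,(*b,.012),.0415,(255,0,0))
draw(B,(*b,.078),.04,(0,255,255));draw(B,(*b,.06),.04,(0,255,255))
cv2.imwrite('pics/ov.png',np.hstack([A,B])[::2,::2])
E
```

```text
(no output)
```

View pics/ov.png

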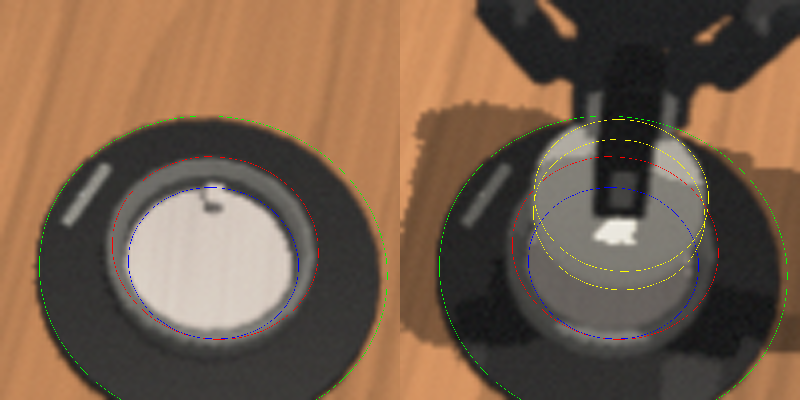

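```bash
python3 - <<'E'
from h import *
j=cv2.imread('pics/side2.png')[275:340,320:385];j=cv2.createCLAHE(4,(2,2)).apply(cv2.cvtColor(j,cv2.COLOR_BGR2GRAY))
B=cv2.cvtColor(cv2.resize(j,(585,585),interpolation=cv2.INTER_CUBIC),cv2.COLOR_GRAY2BGR)
for z in(.078,.06):
    for a in np.linspace(0,6.283,40):
        p=(px('side',(.513+.04*np.cos(a),.161+.04*np.sin(a),z))-[320,275]+.5)*9-.5;cv2.circle(B,tuple(np.int32(p)),2,(0,255,255) if z>.07 else (0,0,255),-1)
cv2.imwrite('pics/ov2.png',B)
E
```

```text
(no output)
```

View pics/ov2.png

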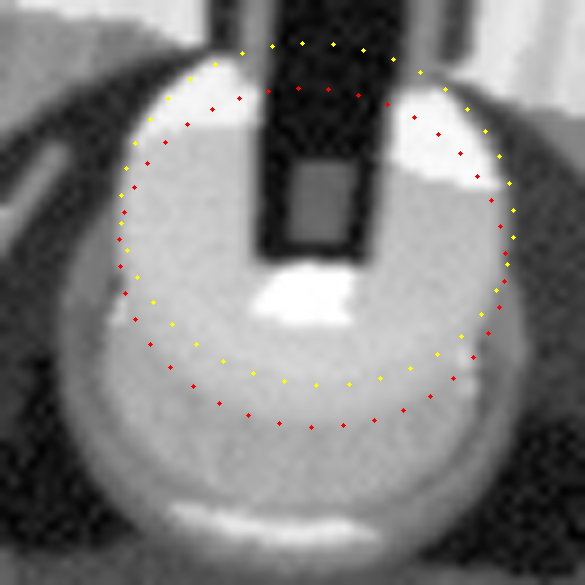

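The side view shows the base about 1.5 mm further in +x and 1 mm in +y than the held foot, so I'll shift by that and lower.

>>> carry_out --travel '[[0.7, 1.7, 0], [0, 0, 10], [0, 0, 10], [0, 0, 8], [0, 0, 4], [0, 0, 2], [0, 0, 1], [0, 0, 1], [0, 0, 0], [0, 0, 0]]' --angular '[[0, 0, 0], [0, 0, 0], [0, 0, 0], [0, 0, 0], [0, 0, 0], [0, 0, 0], [0, 0, 0], [0, 0, 0], [0, 0, 0], [0, 0, 0]]'

```text
time: 7.7
eef_pos: [0.5149, 0.162, 0.1015]
tcp_rot: [3.141, 0.0, 1.765]
wrist_force: [-0.1, 0.5, -3.0]
gripper_width: 0.0237
grasp_force: 62.0
```

>>> carry_out --travel '[[0, 0, 1], [0, 0, 0], [0, 0, 0]]' --angular '[[0, 0, 0], [0, 0, 0], [0, 0, 0]]'

```text
time: 8.0
eef_pos: [0.5148, 0.162, 0.1003]
tcp_rot: [3.142, -0.0, 1.765]
wrist_force: [-0.5, 0.3, -1.9]
gripper_width: 0.0236
grasp_force: 62.0
```

>>> carry_out --travel '[[0, 0, 1], [0, 0, 0], [0, 0, 0]]' --angular '[[0, 0, 0], [0, 0, 0], [0, 0, 0]]'

```text
time: 8.3
eef_pos: [0.5148, 0.162, 0.0993]
tcp_rot: [-3.141, -0.0, 1.765]
wrist_force: [0.0, -0.4, -2.7]
gripper_width: 0.0233
grasp_force: 62.0
```

>>> carry_out --travel '[[0, 0, 0.7], [0, 0, 0], [0, 0, 0]]' --angular '[[0, 0, 0], [0, 0, 0], [0, 0, 0]]'

```text
time: 8.6
eef_pos: [0.5148, 0.162, 0.0986]
tcp_rot: [-3.142, 0.0, 1.765]
wrist_force: [-0.2, 0.9, -3.3]
gripper_width: 0.0231
grasp_force: 62.0
```

>>> carry_out --travel '[[0, 0, 0.6], [0, 0, 0], [0, 0, 0]]' --angular '[[0, 0, 0], [0, 0, 0], [0, 0, 0]]'

```text
time: 8.9
eef_pos: [0.5148, 0.1621, 0.0983]
tcp_rot: [3.141, 0.0, 1.765]
wrist_force: [-0.7, 0.4, 1.0]
gripper_width: 0.0235
grasp_force: 62.7
```

>>> carry_out --travel '[[0, 0, 0.6], [0, 0, 0], [0, 0, 0]]' --angular '[[0, 0, 0], [0, 0, 0], [0, 0, 0]]'

```text
time: 9.2
eef_pos: [0.5149, 0.1621, 0.098]
tcp_rot: [3.141, 0.0, 1.765]
wrist_force: [-1.7, 0.9, 5.5]
gripper_width: 0.0234
grasp_force: 63.4
```

>>> carry_out --travel '[[0, 0, -0.3], [0, 0, 0], [0, 0, 0], [0, 0, 0]]' --angular '[[0, 0, 0], [0, 0, 1.3], [0, 0, 1.3], [0, 0, 0]]'

```text
time: 9.6
eef_pos: [0.5155, 0.1621, 0.098]
tcp_rot: [3.14, 0.0, 1.719]
wrist_force: [1.8, 1.4, 2.8]
gripper_width: 0.0231
grasp_force: 62.9
```

>>> carry_out --travel '[[0, 0, 0], [0, 0, 0], [0, 0, 0]]' --angular '[[0, 0, 1.3], [0, 0, 1.3], [0, 0, 0]]'

```text
time: 9.9
eef_pos: [0.5139, 0.1618, 0.0969]
tcp_rot: [-3.139, 0.0, 1.673]
wrist_force: [0.5, -0.1, -3.3]
gripper_width: 0.0231
grasp_force: 62.1
```

It dropped: the contact force vanished and z fell. Lowering gently.

>>> carry_out --travel '[[0, 0, 1], [0, 0, 1], [0, 0, 0], [0, 0, 0]]' --angular '[[0, 0, 0], [0, 0, 0], [0, 0, 0], [0, 0, 0]]'

```text
time: 10.3
eef_pos: [0.5147, 0.162, 0.0956]
tcp_rot: [-3.141, 0.0, 1.674]
wrist_force: [0.1, -0.4, -2.4]
gripper_width: 0.0234
grasp_force: 62.1
```

>>> carry_out --travel '[[0, 0, 1], [0, 0, 1], [0, 0, 0], [0, 0, 0]]' --angular '[[0, 0, 0], [0, 0, 0], [0, 0, 0], [0, 0, 0]]'

```text
time: 10.7
eef_pos: [0.5147, 0.162, 0.0937]
tcp_rot: [-3.142, 0.0, 1.674]
wrist_force: [-0.1, 0.6, -3.3]
gripper_width: 0.0233
grasp_force: 62.1
```

>>> carry_out --travel '[[0, 0, 1], [0, 0, 1], [0, 0, 1], [0, 0, 0], [0, 0, 0]]' --angular '[[0, 0, 0], [0, 0, 0], [0, 0, 0], [0, 0, 0], [0, 0, 0]]'

```text
time: 11.2
eef_pos: [0.5148, 0.162, 0.0907]
tcp_rot: [-3.142, -0.0, 1.674]
wrist_force: [0.6, -0.3, -2.8]
gripper_width: 0.023
grasp_force: 62.1
```

>>> carry_out --travel '[[0, 0, 0.7], [0, 0, 0], [0, 0, 0]]' --angular '[[0, 0, 0], [0, 0, 0], [0, 0, 0]]'

```text
time: 11.5
eef_pos: [0.5148, 0.162, 0.09]
tcp_rot: [-3.142, 0.0, 1.674]
wrist_force: [-1.4, -0.3, -2.2]
gripper_width: 0.0235
grasp_force: 62.1
```

>>> carry_out --travel '[[0, 0, 0.6], [0, 0, 0], [0, 0, 0]]' --angular '[[0, 0, 0], [0, 0, 0], [0, 0, 0]]'

```text
time: 11.8
eef_pos: [0.5149, 0.162, 0.0896]
tcp_rot: [3.141, -0.0, 1.674]
wrist_force: [-1.2, -0.1, 0.7]
gripper_width: 0.0235
grasp_force: 62.3
```

>>> carry_out --travel '[[0, 0, 0.5], [0, 0, 0], [0, 0, 0]]' --angular '[[0, 0, 0], [0, 0, 0], [0, 0, 0]]'

```text
time: 12.1
eef_pos: [0.515, 0.1621, 0.0895]
tcp_rot: [3.141, -0.0, 1.674]
wrist_force: [-1.3, -0.5, 4.9]
gripper_width: 0.0232
grasp_force: 63.0
```

```bash
python3 - <<'E'
from h import *
for n,(x0,x1,y0,y1) in dict(top=(268,290,265,279),side=(313,330,288,309)).items():
    g=cv2.imread(f'pics/{n}0.png').min(2).astype(float)[y0:y1,x0:x1]
    m=np.clip(g-75,0,None) if n=="top" else np.clip(g-75,0,None)
    # keep only component at the bar, away from plate exterior
    l,s,c=blob(m>0);i=1+np.argmax(s[1:,4]);print(n,s[1:].tolist(),np.percentile(g,[10,50,90,99]))
    ys,xs=np.nonzero(l==i);P=np.array([w(n,x+x0,y+y0,.013)[:2] for x,y in zip(xs,ys)]);wt=m[ys,xs]
    c=np.average(P,axis=0,weights=wt);C=np.cov(P.T,aweights=wt);e,v=np.linalg.eigh(C);d=v[:,0]*np.sign(v[0,0])
    print(c,np.sqrt(e*12),"yaw",np.arctan2(d[1],d[0]),"centre",c-.07*d)
E
```

```text
top [[3, 4, 15, 6, 30]] [ 29.   39.   71.2 125. ]
[0.58030288 0.14046933] [0.00427608 0.04000855] yaw -0.30766012966160394 centre [0.51358975 0.16166739]
side [[0, 0, 10, 11, 51], [2, 3, 13, 16, 65], [14, 13, 3, 8, 17]] [ 46.   54.  119.8 135. ]
[0.58218327 0.14045235] [0.00567207 0.03847951] yaw -0.30689856127567866 centre [0.51545401 0.1615996 ]
```

>>> carry_out --travel '[[0, 0, -0.3], [0, 0, 0], [0, 0, 0], [0, 0, 0], [0, 0, 0], [0, 0, 0]]' --angular '[[0, 0, 0], [0, 0, -2], [0, 0, -2], [0, 0, -2], [0, 0, -2], [0, 0, -2]]'

```text
time: 12.7
eef_pos: [0.5141, 0.1622, 0.0894]
tcp_rot: [-3.14, -0.001, 1.85]
wrist_force: [-4.0, 2.2, 5.3]
gripper_width: 0.0231
grasp_force: 63.2
```

```bash
python3 -c "
from h import *
o=env.get_obs();print(o['wrist_force'],o['ft_torque'],o['gripper_width']);go((.515,.162,.0895),2.8346)"
```

```text
[-4.03329516  2.20789757  5.34223481] [ 0.17750372  1.05079341 -0.2281498 ] 0.02309412846867933
t 12.7 turn [-5.000e-02 -8.000e-02 -5.642e+01] shift after turn [-0.95  0.04 -0.08] shift now [-0.49  0.81 -0.08]
```

>>> carry_out --travel '[[0, 0, 0], [0, 0, 0], [0, 0, 0], [0, 0, 0], [0, 0, 0], [0, 0, 0], [0, 0, 0], [0, 0, 0]]' --angular '[[0, 0, -3], [0, 0, -3], [0, 0, -3], [0, 0, -3], [0, 0, -3], [0, 0, -3], [0, 0, -3], [0, 0, 0]]'

```text
time: 13.5
eef_pos: [0.5141, 0.162, 0.0894]
tcp_rot: [-3.14, -0.001, 2.217]
wrist_force: [-3.9, 0.3, 6.4]
gripper_width: 0.0236
grasp_force: 63.2
```

>>> carry_out --travel '[[0, 0, 0], [0, 0, 0], [0, 0, 0], [0, 0, 0], [0, 0, 0], [0, 0, 0], [0, 0, 0], [0, 0, 0]]' --angular '[[0, 0, -3], [0, 0, -3], [0, 0, -3], [0, 0, -3], [0, 0, -3], [0, 0, -3], [0, 0, -3], [0, 0, 0]]'

```text
time: 14.3
eef_pos: [0.5143, 0.1617, 0.0894]
tcp_rot: [-3.14, -0.0, 2.583]
wrist_force: [-3.7, -0.3, 5.2]
gripper_width: 0.0231
grasp_force: 63.2
```

```bash
python3 -c "
from h import *
o=env.get_obs();print(o['wrist_force'],o['ft_torque'],o['gripper_width']);go((.515,.162,.0895),2.8346)"
```

```text
[-3.71893702 -0.27273911  5.16851283] [-0.58215205  0.76466029 -0.06375109] 0.02313819908642681
t 14.3 turn [ -0.07  -0.04 -14.39] shift after turn [-0.58  0.53 -0.07] shift now [-0.43  0.65 -0.07]
```

>>> carry_out --travel '[[0, 0, 0], [0, 0, 0], [0, 0, 0], [0, 0, 0], [0, 0, 0], [0, 0, 0], [0, 0, 0], [0, 0, 0]]' --angular '[[0, 0, -3], [0, 0, -3], [0, 0, -3], [0, 0, -3], [0, 0, -1.5], [0, 0, -0.9], [0, 0, 0], [0, 0, 0]]'

```text
time: 15.1
eef_pos: [0.5145, 0.1615, 0.0894]
tcp_rot: [-3.14, -0.0, 2.833]
wrist_force: [-3.2, -1.8, 4.6]
gripper_width: 0.0232
grasp_force: 63.1
```

```bash
python3 -c "
from h import *
o=env.get_obs();print(o['wrist_force'],o['ft_torque'],o['gripper_width']);go((.515,.162,.0895),2.8346)
j=cams.read_camera('side')[:,:,::-1];cv2.imwrite('pics/c3.png',cv2.resize(j[230:350,290:410],(600,600),interpolation=cv2.INTER_CUBIC))"
```

```text
[-3.20107728 -1.79961899  4.63465482] [-0.8550841   0.67901387 -0.14551796] 0.023208065458410084
t 15.1 turn [-0.08 -0.02 -0.07] shift after turn [-0.36  0.63 -0.06] shift now [-0.36  0.63 -0.06]
```

View pics/c3.png

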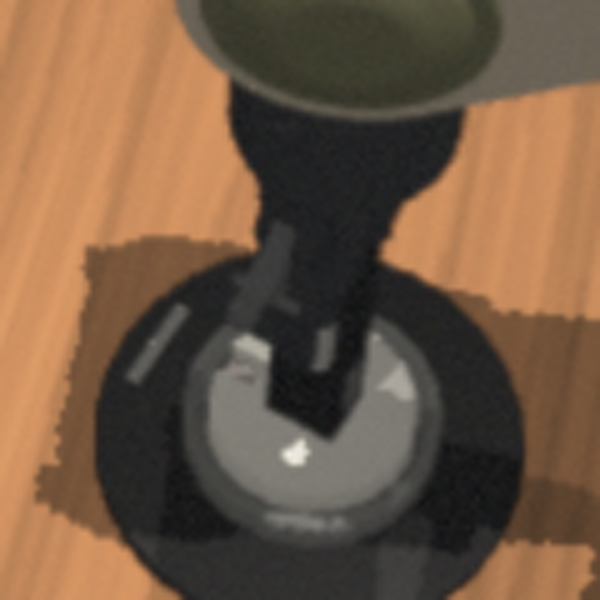

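The notch, with the key in it, shows at crop (243,365) and faces the bar at (157,343). The foot is seated flat. Releasing and withdrawing.

>>> carry_out --travel '[[0, 0, -0.4], [0, 0, 0]]' --angular '[[0, 0, 0], [0, 0, 0]]'

```text
time: 15.35
eef_pos: [0.5145, 0.1615, 0.0895]
tcp_rot: [-3.14, -0.001, 2.833]
wrist_force: [-2.6, -4.3, 3.6]
gripper_width: 0.0233
grasp_force: 62.8
```

>>> carry_out --travel '[[0, 0, 0], [0, 0, 0], [0, 0, 0], [0, 0, 0], [0, 0, 0], [0, 0, 0]]' --angular '[[0, 0, 0], [0, 0, 0], [0, 0, 0], [0, 0, 0], [0, 0, 0], [0, 0, 0]]' --fingers 75

```text
time: 15.95
eef_pos: [0.5148, 0.162, 0.0896]
tcp_rot: [3.141, 0.0, 2.833]
wrist_force: [-0.1, 0.3, 0.6]
gripper_width: 0.075
grasp_force: 0.0
```

>>> carry_out --travel '[[0, 0, -10], [0, 0, -20], [0, 0, -30], [0, 0, -30], [0, 0, -20], [40, 0, 0], [40, 0, 0], [40, 0, 0], [0, 0, 0], [0, 0, 0]]' --angular '[[0, 0, 0], [0, 0, 0], [0, 0, 0], [0, 0, 0], [0, 0, 0], [0, 0, 0], [0, 0, 0], [0, 0, 0], [0, 0, 0], [0, 0, 0]]'

```text
time: 16.95
eef_pos: [0.4003, 0.1987, 0.2006]
tcp_rot: [3.141, 0.002, 2.834]
wrist_force: [0.8, -0.0, 0.2]
gripper_width: 0.0747
grasp_force: 0.0
```

```bash
python3 -c "
from h import *
i=cams.read_camera('top')[:,:,::-1];j=cams.read_camera('side')[:,:,::-1];cv2.imwrite('pics/c4.png',cv2.resize(np.hstack([i[245:345,220:320],j[250:350,300:400]]),(800,400),interpolation=cv2.INTER_CUBIC))"
```

```text
(no output)
```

View pics/c4.png

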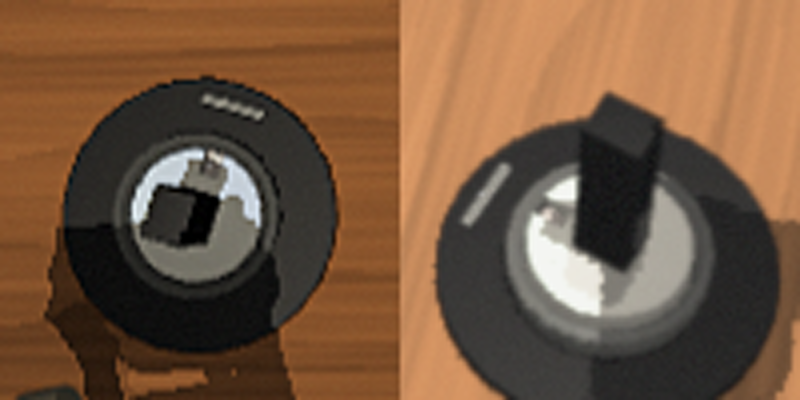

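The neck stands seated and released, with its notch at crop (212,158) towards the bar at (233,107). One last check of the angle with a model overlay.

```bash
python3 - <<'E'
from h import *
out=[]
for n,(x0,y0) in dict(top=(245,268),side=(325,270)).items():
    im=cams.read_camera(n)[y0:y0+60,x0:x0+60,::-1] if n=="top" else cams.read_camera(n)[y0:y0+60,x0:x0+60,::-1]
    B=cv2.resize(im,(400,400),interpolation=cv2.INTER_CUBIC);B=cv2.convertScaleAbs(B,alpha=1.2,beta=20);A=B.copy()
    def pl(pts,col,yaw):
        c,s=np.cos(yaw),np.sin(yaw)
        q=[(px(n,(.5142+c*x-s*y,.1617+s*x+c*y,z))-[x0,y0]+.5)*400/60-.5 for x,y,z in pts];cv2.polylines(B,[np.int32(q)],False,col,1)
    for yaw,col in((-.307,(0,255,0)),):
        pl([(a*.015,b*.012,.137) for a,b in((1,1),(1,-1),(-1,-1),(-1,1),(1,1))],col,yaw)
        pl([(a*.015,b*.012,.03) for a,b in((1,1),(1,-1),(-1,-1),(-1,1),(1,1))],(0,255,255),yaw)
        pl([(.04,.006,.03),(.024,.006,.03),(.024,-.006,.03),(.04,-.006,.03)],(0,0,255),yaw)
    out.append(B)
cv2.imwrite("pics/c5.png",np.hstack(out))
E
```

```text
(no output)
```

View pics/c5.png

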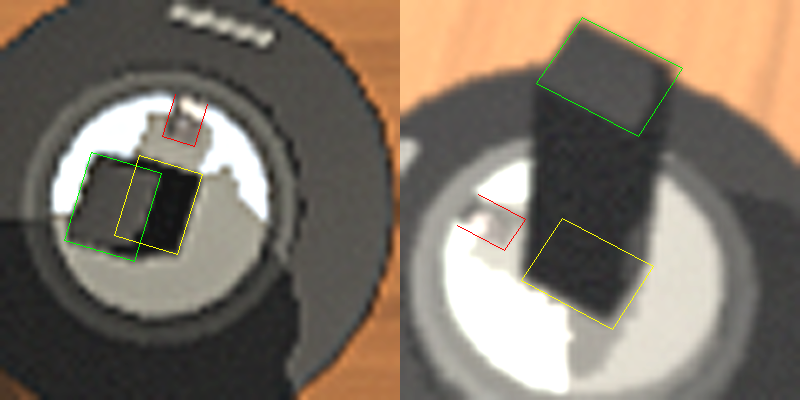

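The overlay matches the column and notch in angle and height in both views, so I'll hand the job in.

```bash
python3 -c "
from plant import ticket
print(ticket.close_job())"
```

```text
the job is handed in; nothing more can be done
None
```

The silver neck is seated on the key and stands upright and released, with its notch pointing to the bar as far as the cameras show. The job was handed in at about 17 s; the hand-in call gave no verdict.

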